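# Load the change-parts carrier and hold it level at the dosing valve

## Task

Make up the change-parts carrier for the dosing valve: with the carrier standing on the bench, stand the two loose filling nozzles upright in its two empty sockets, one in each. Then lift the carrier by its handle and bring it to the dosing valve on the right without the loose steel ball rolling out of its shallow pocket or the gasket coming off its spigot; leave the tools and the pen on the bench as they lie. Finish while still holding the carrier, still and level, about 15 cm above the bench with its middle about 20 cm in front of the filling tip, on the robot's side of it: do not set it down or let go.

Things in the scene. Friction and masses are not known exactly. Their poses are not given: they have to be found in the camera images.
- carrier: Change-parts carrier: loose stainless tray 150 (x) by 144 (y) mm, rim 17 mm high, 0.45 kg (0.8 kg loaded). Origin: centre of its underside; z up. Its floor, 6 mm up, has four white seats: nozzle sockets front left and back right, ball rest front right, gasket spigot back left (front -x, left +y). A central strap, 3 mm thick (x), 50 mm wide (y), carries the handle grip
- grip (a point): Centre of the carrier's black handle grip, 18 mm thick (x), 64 mm long (y), 36 mm tall, 72 to 108 mm above the underside (the centre 90 mm); axes as the carrier's. Grasp it from above across x (18 mm, flat faces); the loaded nozzles reach up to 58 mm above the underside
- socket_1 (a point): Floor centre of the empty nozzle socket at (-45, +42) mm on the carrier: a round collar 16 mm deep, 42 mm in diameter inside, its upper part flaring to about 48 mm at the mouth (54 mm outside); its floor is 6 mm above the carrier's underside. Axes as the carrier's
- socket_2 (a point): Floor centre of the other empty nozzle socket, at (+45, -42) mm on the carrier; same size
- nozzle_1: Loose spare filling nozzle, turned, pale metal, standing upright on the bench, 0.11 kg, 52 mm tall: foot 34 mm in diameter up to 24 mm, above it a neck 25 mm in diameter to grasp from above. Origin: centre of its underside, z up. The two nozzles are alike and either may go in either socket
- nozzle_2: The second loose filling nozzle, same as the first
- ball_center (a point): Centre of the loose steel valve ball, 30 mm in diameter, 0.11 kg, that lies in the carrier's ball rest
- ball_seat (a point): Where the ball's centre lies in the middle of its pocket, at (-45, -42) mm on the carrier, 27 mm above its underside. The pocket is 26 mm wide and 2 mm deep: the ball can roll about 5 mm in it and leaves it when the carrier tips or is jerked past roughly 25 degrees
- gasket: White ring gasket, 51 mm in diameter and 6 mm thick, lying loose over the carrier's spigot (13 mm thick, stands 12 mm up). Origin: centre of its underside
- gasket_seat (a point): Foot of the spigot, where the gasket's origin rests, at (+45, +42) mm on the carrier, 9 mm above its underside
- filling_tip (a point): Lower end of the filling nozzle of the dosing valve that hangs from the machine at the back right, fixed, 218 mm above the bench; a beaker 108 mm tall stands under it. In front of it means towards -x
- spanner: Combination spanner, 183 mm long, 8 mm thick, lying loose between the nozzles: leave it. Origin: its middle, underside
- hex_key: Black hex key, 57 by 85 mm, lying loose: leave it. Origin: its middle, underside
- marker: Black marker pen, 140 mm long, 18 mm thick, lying loose near the bench's front edge: leave it. Origin: its middle, underside
- box_cutter: Orange box cutter, 161 mm long, 18 mm thick, lying loose in front of the feed tray: leave it. Origin: its middle, underside. The feed tray behind it, fixed at the middle of the bench (x 0.53 to 0.66, y -0.10 to 0.11 m), is up to 156 mm high, so carry things over it higher than that
Things that resemble listed ones, but are neither listed nor needed, are in the scene too. What is shaped like the nozzle_1 but red is not meant.

How it is judged:
By the outcome, as a careful person would: the job done as asked, in the order asked, and still so for the second after the job is handed in, while the arm keeps its last pose, push and grip.
It also fails if it takes over 72 s, if anything falls off the work surface, if the arm or the gripper's body presses on something with over 40 N, if the wrist force passes 120 N, or if a joint passes its speed limit or range.

## Robot

A 7-joint arm with a two-finger parallel gripper is mounted at the origin on a cart in front of the work surface, level with it; the furniture and walls round the work are solid. World frame = base frame: x ahead of the robot, y to its left, z up, the work surface at z = 0. Lengths are in m, angles in rad, forces in N, time in s.
With the tool pointing down it reaches from about 0.425 to 0.925 m from the base axis. Payload 6.8 kg.
Tool frame: the origin (TCP) lies on the centre line of the jaws, within the pads' length; the fingertips stand env.nose_length ahead of it and the grasp point (between the pads) lies 2 mm behind it (env.nose_length is the distance from the TCP to the fingertips, in m); z points along the fingers, y is the line along which they close (so a half turn about z gives the same grasp; the last joint's range is limited). The gripper opens to 88 mm and grips with 3 to 60 N. Pads are 20 mm wide; open, the fingers measure 115 mm over their backs; the gripper's body (75 mm by 178 mm) begins 61 mm behind the grasp point.
Start: joints at [-1.314, 0.477, 0.022, 1.555, -0.011, 1.109, -0.083], TCP at [0.241, 0.631, 0.206] pointing down, gripper open.
Joint ranges: [-2.96, 2.96], [-0.34, 2.1], [-1.41, 1.46], [0.24, 2.44], [-1.37, 4.51], [0.17, 1.92], [-2.96, 2.96]. Speed limits (rad/s): [2.39, 2.39, 3.14, 3.14, 3.14, 3.14, 3.14].

## Interface

Orientations are given as a rotation vector (axis times angle).
In Python, from bench import status, vision, env gives the robot as it stands.
- The arm moves only by the shell command python3 -m creep 'ROWS' [FORCE]. ROWS is a JSON object whose one key "commands" holds a list of rows, each a list of 7 numbers: the shift along the world's x, y, z in m, then the turn, a rotation vector about the world's x, y, z in rad, then the finger opening in m, from 0 to 0.0878. In form: {"commands": [[x, y, z, wx, wy, wz, jaw], ...]}. A call has 1 to 10 rows; each row is the pose to reach, as a shift and turn from the pose commanded when the call began; what a row does not reach only later rows make up. A row lasts 1/12 s, in which the tool goes at most 41.7 mm and 7.16 degrees, less where a joint would pass 70% of its speed; a pose out of reach is approached as far as the arm can. A call with a gripper value outside its range is refused whole. The fingers move at their own pace and stop on an object; FORCE is the grip in N (left out, the last holds). Time passes only in rows, so rows that repeat a pose let the fingers close. It gives the time, the measured TCP pose, the force, the opening and the grip force at its end, in the units of the state.
- status.get_obs(): the state, without advancing time (a new reading comes with each control period).
- vision.camera(name): name is "side" or "top" or "wrist"; returns a dict with "img" (480x640x3 uint8, red, green, blue), "fovy" (degrees; the focal length in pixels is half the picture's height over the tangent of half this angle, whatever the lens; pixels are square), "cx", "cy" (the principal point, pixels), "k1" (the pictures are not rectified: a ray, as slopes to the right and down, at radius r is drawn at 1 + k1 r^2 times it, then the intrinsics apply), "rvec" (rotation vector, rad) and "tvec" (3), from world to camera coordinates, as OpenCV has them. Camera axes: x right, y down, z forward; pixel columns grow to the right and rows downward; lengths in m; the calibration is good to about 2 mm. A picture is of the moment at which its call begins. There is no depth.
- env.job_done(): hands the job in; it is judged then, once.
Trained networks look in a picture, given as the dict that the camera call returned (one of the last four; its "shot" number tells which), for a name from the list of things; names that differ only in an ending like _2 or _b are one class to them, and where a whole thing is asked for, a point or a joint stands for the part that bears it (a point fixed in the world has none). Each returns a list of dicts, best first, with "confidence" (0 to 1); they miss things now and then, are a little off and sometimes report something else, mostly with a low value. They report only what shows in the picture. A call takes as long as a camera call. They do not tell look-alikes from the thing itself.
- vision.outline_of(picture, thing): "mask" (480x640 bool, what is visible of it) and "box" ([left, top, width, height] in pixels, round what is visible of it).
The state is a dict: "clock": time; "q": joint angles; "joint_velocities": joint speeds; "joint_efforts": joint torques, N m; "position": TCP position; "tcp_rot": TCP orientation; "contact_force": force on the tool from outside, world axes, zero at the start; "wrist_torque": the same for the moment, N m; "opening": finger opening in m; "grip_force": force on a finger pad.
Only numpy, scipy, OpenCV 4.12 (cv2) and the standard library are available. Lean on these libraries where they do the work, as an engineer would, in place of code of your own. Each camera call takes 0.05 s, during which the arm holds its last target. There are 200 camera calls.

## Working session

There is one attempt and no reset: what is moved stays moved. The work goes in short steps, Python scripts to look and compute and a shell command to move; the robot and the scene stay as the last step left them, time stands still between calls to the robot, and variables do not carry over. Pictures are saved under pics/ and viewed, at most 10 in all, crops included, and the job is handed in when it is done.

```bash
ls; mkdir -p pics; cat > h.py <<'E'
import numpy as np, cv2
from scipy.spatial.transform import Rotation as R
from bench import status, vision, env
def K(p):
    f=240/np.tan(np.radians(p["fovy"])/2); return f
def proj(p,X):
    X=np.atleast_2d(X); c=R.from_rotvec(p["rvec"]).apply(X)+p["tvec"]
    s=c[:,:2]/c[:,2:]; r2=(s**2).sum(1,keepdims=True)
    return s*(1+p["k1"]*r2)*K(p)+[p["cx"],p["cy"]]
def onplane(p,uv,z):
    d=(np.atleast_2d(uv)-[p["cx"],p["cy"]])/K(p); s=d.copy()
    for _ in range(20): s=d/(1+p["k1"]*(s**2).sum(1,keepdims=True))
    Rm=R.from_rotvec(p["rvec"]); o=-Rm.inv().apply(p["tvec"])
    r=Rm.inv().apply(np.c_[s,np.ones(len(s))])
    return o+r*((z-o[2])/r[:,2:])
def save(p,n,box=None,scale=1):
    im=p["img"][...,::-1]
    if box: im=im[box[1]:box[3],box[0]:box[2]]
    cv2.imwrite("pics/"+n,cv2.resize(im,None,fx=scale,fy=scale,interpolation=cv2.INTER_CUBIC))
E
python3 - <<'E'
from h import *
print(status.get_obs()); print(env.nose_length)
for n in("top","side"):
    p=vision.camera(n); save(p,n+"0.png"); print(n,{k:v for k,v in p.items() if k!="img"})
    for t in("carrier","grip","nozzle_1","ball_center","gasket","spanner","filling_tip"):
        try:
            for d in vision.outline_of(p,t)[:6]: print(t,d["box"],round(d["confidence"],2))
        except Exception as e: print(t,e)
E
```

```text
pics
{'clock': 0.0, 'q': array([-1.3140936 ,  0.47777915,  0.0223234 ,  1.55641064, -0.0114657 ,
        1.10929992, -0.08310295]), 'joint_velocities': array([ 0.00127247, -0.00098417, -0.00077972,  0.00012117, -0.00148315,
       -0.0008651 , -0.00032018]), 'joint_efforts': array([-5.87070735e-05, -5.82845163e+01,  1.53467461e+00, -2.72609121e+01,
       -5.43147046e-02,  1.71087042e-02,  1.66945438e-04]), 'position': array([0.24061293, 0.63000225, 0.20551272]), 'tcp_rot': array([-5.69752254e-01, -3.08932341e+00,  2.76595953e-03]), 'contact_force': array([0.48905826, 0.04044438, 0.59928064]), 'wrist_torque': array([-0.01249186, -0.0119497 , -0.03461283]), 'grip_force': 0.0, 'opening': 0.0880235840843476}
0.017
top {'fovy': 54.78117295030994, 'cx': 315.1175624967999, 'cy': 231.07118865131807, 'k1': -0.10851945409263843, 'rvec': array([ 2.14687176, -2.131955  ,  0.15207786]), 'tvec': array([-0.01704467,  0.54990864,  1.15289187]), 'shot': 1}
carrier [160.2, 220.8, 78.2, 73.4] 0.65
grip [163.4, 219.8, 74.0, 75.0] 0.79
nozzle_1 [435.4, 237.9, 14.0, 11.8] 0.51
nozzle_1 [163.2, 219.6, 75.
[... 300 characters left out ...]
, spanner
side {'fovy': 51.79463132917733, 'cx': 322.3557463745069, 'cy': 239.5836044835647, 'k1': 0.029368655021366465, 'rvec': array([ 2.04186018, -0.26141173,  0.18878695]), 'tvec': array([-0.51043901,  0.18260434,  1.25576786]), 'shot': 2}
carrier [255.5, 206.3, 61.3, 45.4] 0.76
grip [252.3, 205.8, 62.5, 47.7] 0.73
nozzle_1 [291.9, 295.3, 12.8, 20.6] 0.79
nozzle_1 [352.7, 345.5, 17.8, 29.9] 0.78
nozzle_1 [303.5, 278.3, 13.9, 24.9] 0.71
nozzle_1 [323.7, 298.8, 7.9, 25.6] 0.53
ball_center [280.8, 233.4, 15.7, 8.7] 0.6
spanner [317.9, 322.0, 62.4, 37.9] 0.68
filling_tip it knows: ball_center, ball_seat, box_cutter, carrier, gasket, gasket_seat, grip, hex_key, marker, nozzle, socket, spanner
```

View pics/top0.png

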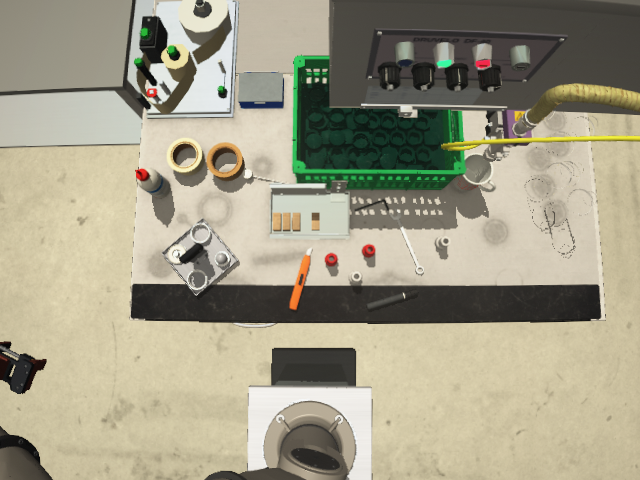

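View pics/side0.png

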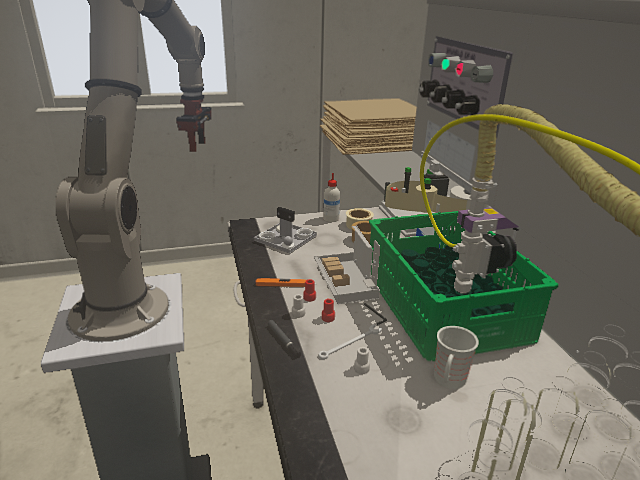

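The candidates for nozzles in the top view are pale ones at (445,242) and (356,277) and red look-alikes at (331,260) and (369,250), so I choose the pale two. The carrier is at (200,257), turned by roughly 40°. I'll check both in a close crop.

```bash
python3 - <<'E'
from h import *
p=vision.camera("top"); s=vision.camera("side")
a=cv2.resize(p["img"][210:305,150:250],None,fx=4,fy=4,interpolation=cv2.INTER_CUBIC)
b=cv2.resize(p["img"][225:320,320:460],None,fx=2.8,fy=4*95/95,interpolation=cv2.INTER_CUBIC)
c=cv2.resize(s["img"][195:260,240:330],None,fx=4.4,fy=4.4*0.48,interpolation=cv2.INTER_CUBIC)
im=np.zeros((600,800,3),np.uint8)
im[:380,:400]=a;im[:380,400:792]=b
c=cv2.resize(s["img"][200:255,245:325],(320,220),interpolation=cv2.INTER_CUBIC);im[380:,:320]=c
c=cv2.resize(s["img"][230:340,420:536],(232,220),interpolation=cv2.INTER_CUBIC);im[380:,330:562]=c
c=cv2.resize(p["img"][120:200,440:520],(220,220),interpolation=cv2.INTER_CUBIC);im[380:,570:790]=c
cv2.imwrite("pics/crop1.png",im[...,::-1])
print(onplane(p,[[445,242],[356,277]],.04), onplane(s,[[299,297],[362,349]],.052))
# tip
print(onplane(s,[[463,291]],.218),onplane(p,[[495,150]],.218))
for t in["socket_1","ball_center","gasket","grip","gasket_seat"]:
  for q in(p,s):
    for d in vision.outline_of(q,t)[:3]:
      m=d["mask"]; v,u=np.nonzero(m); print(t,q["shot"],d["box"],len(u),u.mean().round(1),v.mean().round(1),round(d["confidence"],2))
E
```

```text
[[ 0.52374637 -0.34966159  0.04      ]
 [ 0.43261291 -0.11818304  0.04      ]] [[ 0.43563964 -0.11631469  0.052     ]
 [ 0.52351189 -0.34081053  0.052     ]]
[[ 0.70026161 -0.40830866  0.218     ]] [[ 0.71393355 -0.42590858  0.218     ]]
socket_1 3 [163.4, 220.7, 73.6, 74.5] 2780 200.2 256.8 0.8
socket_1 4 [254.5, 203.9, 62.9, 49.6] 1342 285.5 232.5 0.59
ball_center 3 [217.1, 253.6, 9.1, 11.8] 81 220.7 257.6 0.69
ball_center 4 [282.4, 235.1, 11.6, 7.8] 66 287.8 240.0 0.6
ball_center 4 [317.2, 322.4, 62.9, 37.4] 313 350.4 341.1 0.19
gasket 3 [164.1, 246.6, 21.5, 19.0] 208 174.2 252.4 0.68
grip 3 [163.3, 219.2, 73.5, 79.2] 2786 200.6 257.2 0.97
grip 4 [254.9, 206.4, 60.1, 45.5] 1273 285.2 232.6 0.92
grip 4 [280.0, 236.2, 13.6, 8.8] 71 287.6 240.2 0.64
gasket_seat 3 [161.2, 220.0, 80.0, 75.8] 3007 199.4 256.9 0.96
gasket_seat 4 [251.9, 208.8, 66.2, 44.4] 1238 285.8 233.6 0.87
```

View pics/crop1.png

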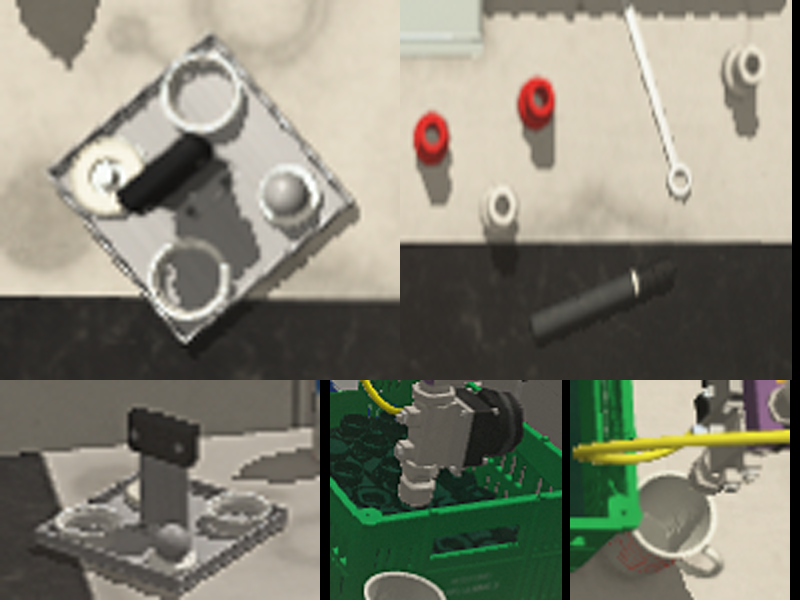

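The crop confirms both pale nozzles, at (356,277) and (445,242). The carrier shows socket_1 at the bottom (197,279), socket_2 at the top (201,233), the ball at (222,259) and the gasket at (175,254). The valve tip shows at side (462,291) and top ~(487,158). Next I fit the carrier pose.

```bash
python3 - <<'E'
from h import *
from scipy.optimize import least_squares
p=vision.camera("top"); s=vision.camera("side")
# carrier features (m) & pixels top
F=np.array([[.045,-.042,.022],[-.045,.042,.022],[.045,.042,.015],[-.045,-.042,.027],[.075,-.072,.017],[.075,.072,.017],[-.075,.072,.017],[-.075,-.072,.017]])
U=np.array([[200.7,233],[197,279.5],[176.2,254.2],[222.5,258.7],[202.5,219.2],[162.5,254.2],[196.2,295.7],[238.7,261.7]])
cs=4
# side crop scale 4 origin (245,200), im y offset 380
S=np.array([[235,512],[88,520],[0,0],[172,542]])-[0,380]; S=S/4+[245,200]
Fs=F[[0,1,3]]; Us=S[[0,1,3]]
def tf(x,F):
    c,sn=np.cos(x[2]),np.sin(x[2]); return np.c_[x[0]+c*F[:,0]-sn*F[:,1],x[1]+sn*F[:,0]+c*F[:,1],F[:,2]]
ft=lambda x:(proj(p,tf(x,F))-U).ravel()
fs=lambda x:(proj(s,tf(x,Fs))-Us).ravel()
for f in(ft,fs,lambda x:np.r_[ft(x),fs(x)]):
    r=least_squares(f,[.48,.3,.7],loss="soft_l1"); print(r.x,np.degrees(r.x[2]),f(r.x).round(1))
x=r.x; print("sock",tf(x,np.array([[-.045,.042,.006],[.045,-.042,.006]])))
print("tip",onplane(s,[[462.5,291.5]],.218),onplane(p,[[487,157]],.218))
print(proj(p,[[.70,-.408,.218]]))
E
```

```text
[0.48306172 0.29079925 0.72194321] 41.36429918519554 [ 0.   0.5  0.5  0.7  0.9  0.2 -0.8  0.3  0.4 -1.2 -1.1 -1.   0.1  0.8
 -0.3 -1.2]
[0.48515175 0.29210996 0.71996117] 41.25073654354527 [ 0.4 -1.1 -0.1  0.2 -0.3  0.5]
[0.48353482 0.29081635 0.72276342] 41.41129362145671 [ 0.   0.3  0.5  0.5  0.9  0.1 -0.8  0.1  0.4 -1.3 -1.1 -1.2  0.1  0.7
 -0.3 -1.4  0.1 -0.9 -0.5  0.5 -0.7  0.7]
sock [[0.42200438 0.29254985 0.006     ]
 [0.54506526 0.28908284 0.006     ]]
tip [[ 0.69838632 -0.40968282  0.218     ]] [[ 0.69680226 -0.40593008  0.218     ]]
[[487.79524865 155.67414904]]
```

```bash
python3 -m creep '{"commands": [[0.04,-0.04,0.03,0,0,-0.1,0.05],[0.07,-0.07,0.03,0,0,-0.2,0.05],[0.1,-0.1,0.03,0,0,-0.3,0.05],[0.13,-0.13,0.03,0,0,-0.4,0.05],[0.16,-0.16,0.03,0,0,-0.5,0.05],[0.18,-0.19,0.03,0,0,-0.6,0.05],[0.2,-0.22,0.03,0,0,-0.7,0.05],[0.22,-0.25,0.03,0,0,-0.8,0.05],[0.24,-0.28,0.03,0,0,-0.9,0.05],[0.25,-0.31,0.03,0,0,-1.0,0.05]]}'; python3 -m creep '{"commands": [[0,-0.04,0,0,0,-0.1,0.05],[0,-0.08,0,0,0,-0.2,0.05],[0,-0.12,0,0,0,-0.3,0.05],[0,-0.16,0,0,0,-0.4,0.05],[0,-0.2,0,0,0,-0.5,0.05],[-0.01,-0.24,0,0,0,-0.6,0.05],[-0.02,-0.28,0,0,0,-0.7,0.05],[-0.03,-0.32,0,0,0,-0.8,0.05],[-0.04,-0.36,0,0,0,-0.9,0.05],[-0.05,-0.39,0,0,0,-1.0,0.05]]}'
```

```text
clock: 2.23
position: [0.4936, 0.3173, 0.2369]
tcp_rot: [1.99, 2.429, 0.002]
contact_force: [0.5, 0.4, -0.4]
opening: 0.0501
grip_force: 0.0
clock: 3.07
position: [0.4398, -0.0726, 0.2368]
tcp_rot: [2.912, 1.179, 0.001]
contact_force: [0.2, -0.2, 0.2]
opening: 0.0497
grip_force: 0.0
```

```bash
python3 -m creep '{"commands": [[0,-0.02,-0.03,0,0,-0.047,0.05],[-0.005,-0.04,-0.06,0,0,-0.047,0.05],[-0.005,-0.044,-0.08,0,0,-0.047,0.05],[-0.005,-0.044,-0.08,0,0,-0.047,0.05],[-0.005,-0.044,-0.08,0,0,-0.047,0.05]]}'; python3 - <<'E'
from h import *
w=vision.camera("wrist"); o=status.get_obs(); print(o["position"],o["tcp_rot"]); save(w,"w1.png")
print(proj(w,[[.434,-.117,.052],[.434,-.117,0]]))
for d in vision.outline_of(w,"nozzle_1"): print(d["box"],round(d["confidence"],2))
E
```

```text
clock: 3.48
position: [0.4353, -0.1135, 0.1563]
tcp_rot: [-2.935, -1.119, 0.003]
contact_force: [-0.3, -0.1, -0.4]
opening: 0.0502
grip_force: 0.0
[ 0.43640366 -0.11313787  0.15719011] [2.93434497e+00 1.12129073e+00 4.09068507e-04]
[[320.14257602 233.34447977]
 [319.71446043 217.8468397 ]]
[526.5, 282.2, 66.2, 53.0] 0.87
[301.2, 202.8, 32.5, 46.0] 0.86
[281.3, 116.0, 35.9, 40.3] 0.86
[375.9, 169.1, 49.5, 45.8] 0.76
```

View pics/w1.png

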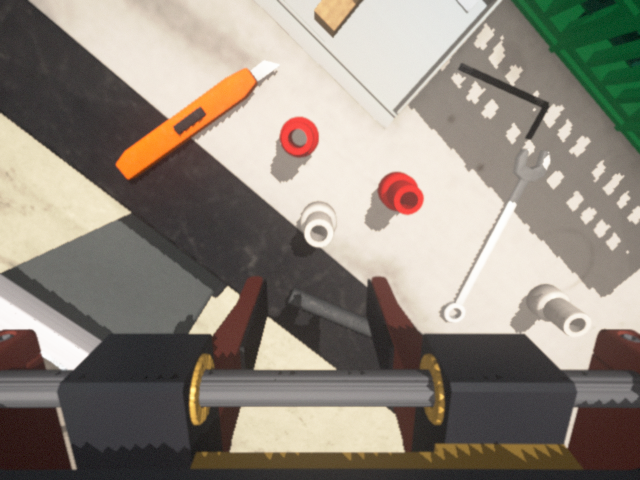

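The wrist view shows pale nozzle_1 with its top at (318,233), pale nozzle_2 with its top at (575,323), and red ones at (299,138) and (402,195). The grip target is right.

```bash
python3 - <<'E'
from h import *
w=vision.camera("wrist")
print(onplane(w,[[318,233],[575,323]],.052), onplane(w,[[320,218],[541,298]],.012))
E
```

```text
[[ 0.43481661 -0.11499867  0.052     ]
 [ 0.52650033 -0.34381424  0.052     ]] [[ 0.43826335 -0.11465022  0.012     ]
 [ 0.5250787  -0.33548865  0.012     ]]
```

```bash
python3 -m creep '{"commands": [[-0.001,-0.003,-0.035,0,0,0,0.05],[-0.001,-0.003,-0.07,0,0,0,0.05],[-0.001,-0.003,-0.1,0,0,0,0.05],[-0.001,-0.003,-0.112,0,0,0,0.05],[-0.001,-0.003,-0.112,0,0,0,0.05],[-0.001,-0.003,-0.112,0,0,0,0.018],[-0.001,-0.003,-0.112,0,0,0,0.018],[-0.001,-0.003,-0.112,0,0,0,0.018],[-0.001,-0.003,-0.112,0,0,0,0.018],[-0.001,-0.003,-0.112,0,0,0,0.018]]}' 20
```

```text
clock: 4.47
position: [0.4356, -0.1162, 0.0454]
tcp_rot: [2.934, 1.121, 0.003]
contact_force: [1.4, -0.5, 0.2]
opening: 0.0203
grip_force: 0.0
```

```bash
python3 -m creep '{"commands": [[0,0,0,0,0,0,0.018],[0,0,0,0,0,0,0.018]]}' ; python3 - <<'E'
from h import *
w=vision.camera("wrist");t=vision.camera("top"); s=vision.camera("side")
im=np.zeros((480,640,3),np.uint8); im[:]=w["img"]; 
im[:160,:240]=cv2.resize(s["img"][265:345,270:390],(240,160)); im[:160,240:480]=cv2.resize(t["img"][225:305,320:440],(240,160))
cv2.imwrite("pics/w2.png",im[...,::-1])
E
```

```text
clock: 4.63
position: [0.435, -0.1163, 0.0448]
tcp_rot: [2.935, 1.121, 0.001]
contact_force: [0.1, -0.0, -0.7]
opening: 0.0181
grip_force: 0.0
```

View pics/w2.png

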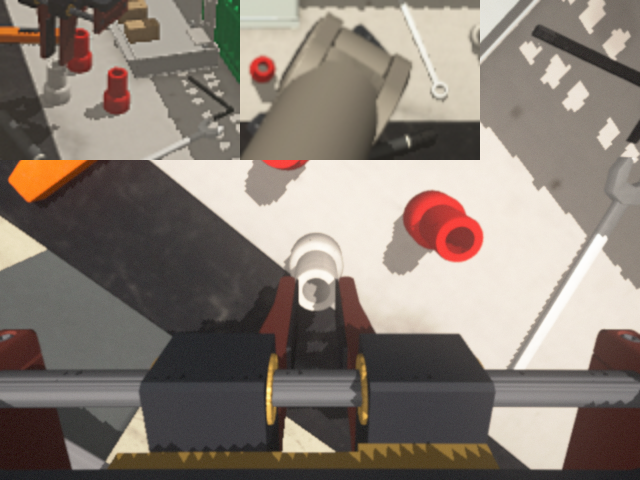

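The picture shows the fingers closed just short of the nozzle: its top is at (316,292), ahead of the finger ends. I'll recheck the geometry.

```bash
python3 - <<'E'
from h import *
w=vision.camera("wrist");s=vision.camera("side");t=vision.camera("top"); o=status.get_obs();P=o["position"]; Rm=R.from_rotvec(o["tcp_rot"]); print(P,Rm.as_matrix().round(3))
print("noz",onplane(w,[[316,292],[317,257]],[.052][0]),onplane(w,[[316,258]],.01))
for n,c in(("w",w),("s",s),("t",t)): print(n,proj(c,[P,P+[0,0,-.017],[.435,-.116,.052],[.435,-.116,0]]).round(0).tolist())
print("cam",-R.from_rotvec(w["rvec"]).inv().apply(w["tvec"]))
for c in(s,w):
  for d in vision.outline_of(c,"nozzle_1"): print(d["box"],round(d["confidence"],2))
E
```

```text
[ 0.43473932 -0.11644784  0.04440529] [[ 0.745  0.667 -0.   ]
 [ 0.667 -0.745 -0.   ]
 [-0.    -0.    -1.   ]]
noz [[ 0.43244148 -0.116656    0.052     ]
 [ 0.44749721 -0.10387451  0.052     ]] [[ 0.43487525 -0.1143531   0.01      ]]
w [[319.0, 283.0], [318.0, 271.0], [318.0, 288.0], [318.0, 254.0]]
s [[299.0, 300.0], [299.0, 305.0], [299.0, 297.0], [299.0, 314.0]]
t [[355.0, 276.0], [355.0, 276.0], [356.0, 276.0], [354.0, 277.0]]
cam [ 0.4950887  -0.06112014  0.22301839]
[320.0, 300.6, 12.8, 22.3] 0.79
[354.4, 349.5, 15.4, 25.4] 0.64
[301.8, 276.5, 14.9, 25.5] 0.51
[403.1, 191.2, 79.7, 70.3] 0.93
[289.2, 231.5, 53.6, 80.8] 0.74
[255.7, 108.5, 62.2, 61.2] 0.72
```

```bash
python3 - <<'E'
from h import *
s=vision.camera("side");w=vision.camera("wrist")
im=np.zeros((400,800,3),np.uint8)
im[:,:400]=cv2.resize(s["img"][240:340,250:350],(400,400),interpolation=cv2.INTER_CUBIC)
im[:,400:]=cv2.resize(w["img"][200:360,236:396],(400,400),interpolation=cv2.INTER_CUBIC)
cv2.imwrite("pics/c3.png",im[...,::-1])
E
```

```text
(no output)
```

View pics/c3.png

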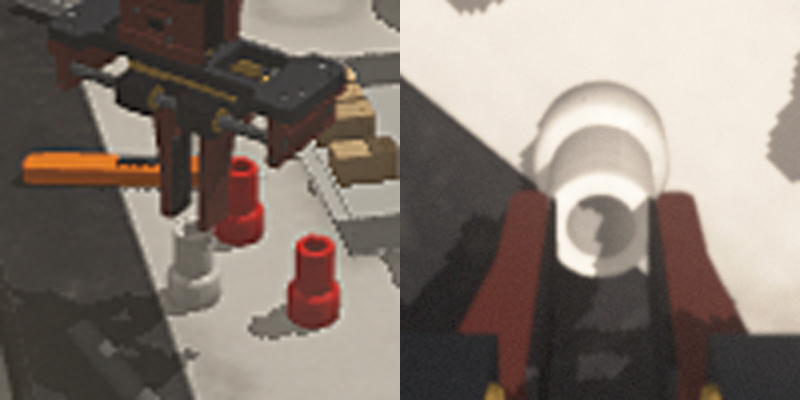

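```bash
python3 - <<'E'
from h import *
w=vision.camera("wrist");s=vision.camera("side"); o=status.get_obs();P=o["position"]; M=R.from_rotvec(o["tcp_rot"]).as_matrix()
print(K(w),o["opening"],w["fovy"])
for dz in(-.017,0,.008,.015,.022):
  for xo in (.01,-.01):
    print(dz,xo,proj(w,[P+M[:,0]*xo+M[:,1]*y+[0,0,dz] for y in(-.009,.009)]).round(0).tolist(),proj(s,[P+M[:,0]*xo+M[:,1]*y+[0,0,dz] for y in(-.012,.012)]).round(0).tolist())
E
```

```text
355.51088759891115 0.017839667975066937 68.0453762358678
-0.017 0.01 [[303.0, 255.0], [334.0, 255.0]] [[297.0, 302.0], [305.0, 305.0]]
-0.017 -0.01 [[303.0, 286.0], [333.0, 286.0]] [[292.0, 305.0], [300.0, 309.0]]
0 0.01 [[302.0, 266.0], [335.0, 266.0]] [[297.0, 296.0], [305.0, 299.0]]
0 -0.01 [[302.0, 299.0], [335.0, 299.0]] [[292.0, 300.0], [300.0, 303.0]]
0.008 0.01 [[301.0, 271.0], [336.0, 271.0]] [[297.0, 294.0], [305.0, 297.0]]
0.008 -0.01 [[302.0, 306.0], [335.0, 306.0]] [[292.0, 297.0], [300.0, 300.0]]
0.015 0.01 [[301.0, 277.0], [337.0, 277.0]] [[297.0, 291.0], [305.0, 294.0]]
0.015 -0.01 [[301.0, 313.0], [336.0, 313.0]] [[292.0, 295.0], [300.0, 298.0]]
0.022 0.01 [[300.0, 283.0], [338.0, 283.0]] [[297.0, 289.0], [305.0, 292.0]]
0.022 -0.01 [[301.0, 320.0], [337.0, 320.0]] [[292.0, 293.0], [300.0, 296.0]]
```

Both views put the fingertips about 15 mm above the reported TCP instead of 17 mm below it. The fingers therefore closed just above the nozzle top, at z≈0.06. I'll open, go 30 mm lower and check.

```bash
python3 -m creep '{"commands": [[0,0,0.005,0,0,0,0.05],[0,0,0.005,0,0,0,0.05],[0,0,0.005,0,0,0,0.05],[0,0,0.005,0,0,0,0.05],[0,0,-0.005,0,0,0,0.05],[0,0,-0.015,0,0,0,0.05],[0,0,-0.025,0,0,0,0.05],[0,0,-0.03,0,0,0,0.05],[0,0,-0.03,0,0,0,0.05]]}'; python3 - <<'E'
from h import *
s=vision.camera("side");w=vision.camera("wrist")
im=np.zeros((400,800,3),np.uint8)
im[:,:400]=cv2.resize(s["img"][240:340,250:350],(400,400),interpolation=cv2.INTER_CUBIC)
im[:,400:]=cv2.resize(w["img"][200:360,236:396],(400,400),interpolation=cv2.INTER_CUBIC)
cv2.imwrite("pics/c4.png",im[...,::-1])
E
```

```text
clock: 5.98
position: [0.4335, -0.1164, 0.0128]
tcp_rot: [-2.934, -1.12, 0.005]
contact_force: [0.1, -0.5, 0.6]
opening: 0.05
grip_force: 0.0
```

View pics/c4.png

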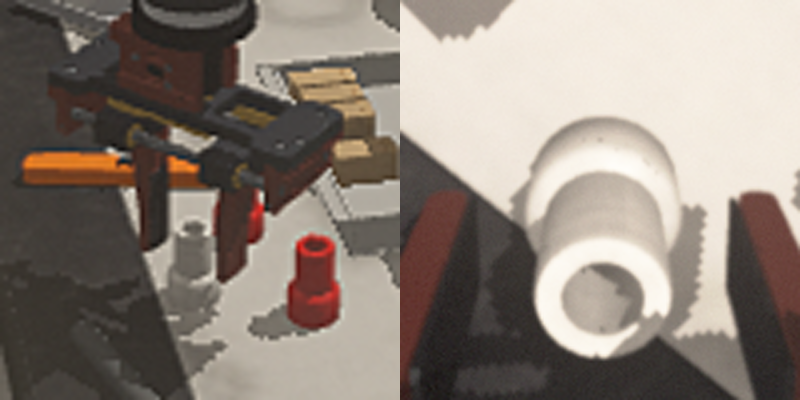

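Now the fingers straddle the neck, so I close.

```bash
python3 -m creep '{"commands": [[0,0,0,0,0,0,0.015],[0,0,0,0,0,0,0.015],[0,0,0,0,0,0,0.015],[0,0,0,0,0,0,0.015],[0,0,0,0,0,0,0.015],[0,0,0,0,0,0,0.015]]}' 20
```

```text
clock: 6.58
position: [0.435, -0.1163, 0.0147]
tcp_rot: [-2.935, -1.121, -0.001]
contact_force: [-0.8, 0.7, 3.2]
opening: 0.0237
grip_force: 20.0
```

```bash
python3 -m creep '{"commands": [[0,0,0.02,0,0,0,0.015],[0,0,0.05,0,0,0,0.015],[0,0,0.09,0,0,0,0.015],[0,0,0.13,0,0,0,0.015],[0,0.01,0.17,0,0,0,0.015],[0,0.03,0.2,0,0,0,0.015],[0,0.065,0.21,0,0,0,0.015],[0,0.105,0.21,0,0,0,0.015],[0,0.145,0.21,0,0,0,0.015],[0.005,0.185,0.21,0,0,0,0.015]]}'; python3 -m creep '{"commands": [[0.02,0.035,0,0,0,0,0.015],[0.035,0.07,0,0,0,0,0.015],[0.05,0.105,0,0,0,0,0.015],[0.065,0.14,0,0,0,0,0.015],[0.08,0.17,0,0,0,0,0.015],[0.095,0.195,0,0,0,0,0.015],[0.102,0.21,0,0,0,0,0.015],[0.105,0.22,0,0,0,0,0.015],[0.105,0.22,0,0,0,0,0.015],[0.105,0.22,0,0,0,0,0.015]]}'; python3 - <<'E'
from h import *
w=vision.camera("wrist");o=status.get_obs();P=o["position"];print(P,o["tcp_rot"],o["grip_force"])
save(w,"w5.png")
x,y,a=.4835,.2908,np.radians(41.4);c,s=np.cos(a),np.sin(a)
q=np.array([[.045,-.042,.022],[-.045,.042,.022],[.045,.042,.015],[-.045,-.042,.027],[.075,-.072,.017],[.075,.072,.017],[-.075,.072,.017],[-.075,-.072,.017],[0,0,.108]])
print(proj(w,np.c_[x+c*q[:,0]-s*q[:,1],y+s*q[:,0]+c*q[:,1],q[:,2]]).round())
E
```

```text
clock: 7.42
position: [0.4387, 0.0703, 0.2249]
tcp_rot: [-2.933, -1.12, -0.002]
contact_force: [1.7, -1.1, -0.6]
opening: 0.0244
grip_force: 20.0
clock: 8.25
position: [0.5443, 0.2877, 0.224]
tcp_rot: [2.934, 1.121, -0.002]
contact_force: [-0.6, 0.1, -1.1]
opening: 0.024
grip_force: 20.0
[0.54442392 0.28694262 0.22431682] [ 2.93494174e+00  1.11880308e+00 -1.45649524e-03] 19.999813061573377
[[317. 203.]
 [244. 279.]
 [241. 201.]
 [317. 281.]
 [345. 175.]
 [211. 174.]
 [221. 300.]
 [341. 301.]
 [270. 272.]]
```

View pics/w5.png

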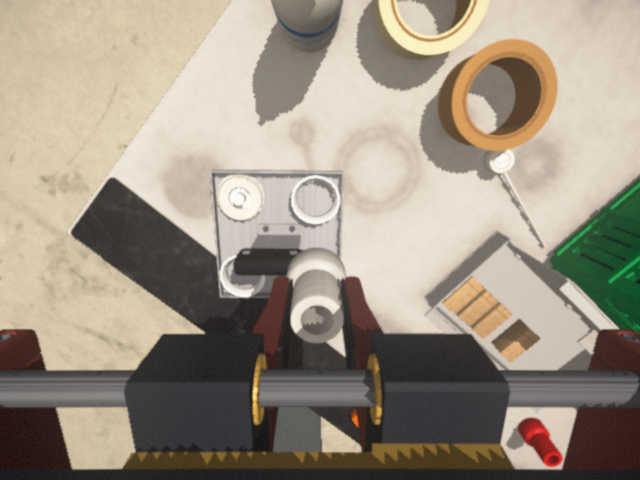

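The wrist view agrees with the carrier fit to about 2.5 px: socket_2 is seen at (316,200) against (317,203) predicted. The nozzle is held upright at (317,290). Now I lower it.

```bash
python3 -m creep '{"commands": [[0.003,0.0035,-0.04,0,0,0,0.015],[0.003,0.0035,-0.08,0,0,0,0.015],[0.003,0.0035,-0.12,0,0,0,0.015],[0.003,0.0035,-0.15,0,0,0,0.015],[0.003,0.0035,-0.17,0,0,0,0.015],[0.003,0.0035,-0.18,0,0,0,0.015],[0.003,0.0035,-0.186,0,0,0,0.015],[0.003,0.0035,-0.19,0,0,0,0.015],[0.003,0.0035,-0.19,0,0,0,0.015]]}'; python3 - <<'E'
from h import *
w=vision.camera("wrist");s=vision.camera("side")
im=np.zeros((480,800,3),np.uint8)
im[:,:400]=cv2.resize(s["img"][170:266,240:320],(400,480),interpolation=cv2.INTER_CUBIC)
im[:,400:]=cv2.resize(w["img"][120:360,200:400],(400,480),interpolation=cv2.INTER_CUBIC)
cv2.imwrite("pics/c6.png",im[...,::-1])
E
```

```text
clock: 9.05
position: [0.5483, 0.2919, 0.0352]
tcp_rot: [-2.935, -1.12, -0.002]
contact_force: [0.2, -0.2, 0.0]
opening: 0.0238
grip_force: 20.0
```

View pics/c6.png

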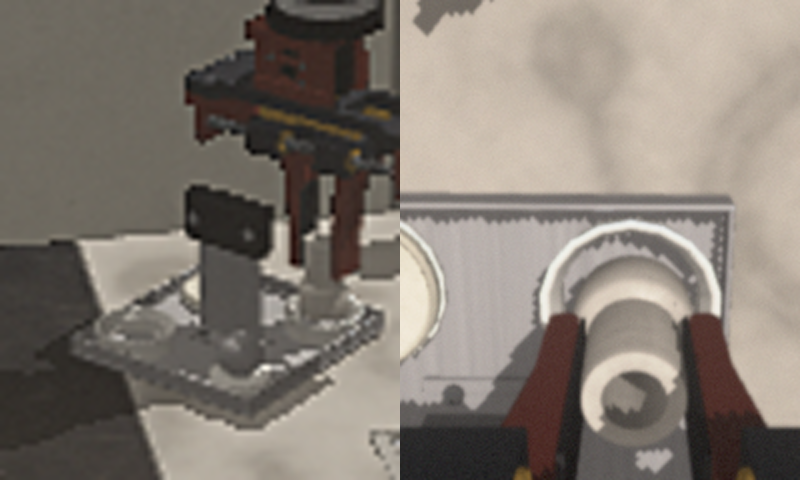

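The nozzle foot is inside the socket mouth, with the ring centre at crop x 631 and the foot at 636. I continue down.

```bash
python3 -m creep '{"commands": [[0,0,-0.003,0,0,0,0.015],[0,0,-0.006,0,0,0,0.015],[0,0,-0.006,0,0,0,0.015],[0,0,-0.006,0,0,0,0.015]]}';  python3 -m creep '{"commands": [[0,0,-0.003,0,0,0,0.015],[0,0,-0.005,0,0,0,0.015],[0,0,-0.005,0,0,0,0.015],[0,0,-0.005,0,0,0,0.015]]}'
```

```text
clock: 9.48
position: [0.5477, 0.2922, 0.0285]
tcp_rot: [-2.935, -1.121, 0.0]
contact_force: [-0.4, -0.5, -1.0]
opening: 0.0238
grip_force: 20.0
clock: 9.82
position: [0.5476, 0.292, 0.0232]
tcp_rot: [2.935, 1.121, -0.001]
contact_force: [0.8, -0.0, 0.5]
opening: 0.024
grip_force: 20.0
```

```bash
python3 -m creep '{"commands": [[0,0,-0.002,0,0,0,0.015],[0,0,-0.002,0,0,0,0.015],[0,0,-0.002,0,0,0,0.045],[0,0,-0.002,0,0,0,0.045],[0,0,-0.002,0,0,0,0.045],[0,0,-0.002,0,0,0,0.045],[0,0,0.02,0,0,0,0.045],[0,0,0.06,0,0,0,0.045],[0,0,0.1,0,0,0,0.045],[0,0,0.14,0,0,0,0.045]]}';  python3 -m creep '{"commands": [[0,0,0.04,0,0,0,0.05],[0,-0.03,0.05,0,0,0,0.05],[0,-0.07,0.05,0,0,0,0.05],[0,-0.11,0.05,0,0,0,0.05],[0,-0.15,0.05,0,0,0,0.05],[0,-0.19,0.05,0,0,0,0.05],[0,-0.23,0.05,0,0,0,0.05],[0,-0.27,0.05,0,0,0,0.05],[0,-0.31,0.05,0,0,0,0.05],[0,-0.35,0.05,0,0,0,0.05]]}';  python3 -m creep '{"commands": [[0,-0.04,0,0,0,0,0.05],[0,-0.08,0,0,0,0,0.05],[-0.005,-0.12,0,0,0,0,0.05],[-0.01,-0.16,0,0,0,0,0.05],[-0.015,-0.2,0,0,0,0,0.05],[-0.02,-0.24,-0.02,0,0,0,0.05],[-0.023,-0.27,-0.06,0,0,0,0.05],[-0.023,-0.284,-0.1,0,0,0,0.05],[-0.023,-0.284,-0.1,0,0,0,0.05],[-0.023,-0.284,-0.1,0,0,0,0.05]]}'; python3 - <<'E'
from h import *
w=vision.camera("wrist"); t=vision.camera("top"); P=status.get_obs()["position"];print(P)
print(proj(w,[[.5245,-.342,.052]]))
for d in vision.outline_of(w,"nozzle_1"): print(d["box"],round(d["confidence"],2))
im=np.zeros((480,800,3),np.uint8)
im[:,:400]=cv2.resize(t["img"][210:306,155:235],(400,480),interpolation=cv2.INTER_CUBIC)
im[:,400:]=cv2.resize(w["img"][120:360,220:420],(400,480),interpolation=cv2.INTER_CUBIC)
cv2.imwrite("pics/c7.png",im[...,::-1])
E
```

```text
clock: 10.65
position: [0.5475, 0.2916, 0.1649]
tcp_rot: [2.934, 1.12, -0.001]
contact_force: [0.2, 1.0, 0.3]
opening: 0.0447
grip_force: 0.0
clock: 11.48
position: [0.5474, -0.0597, 0.2138]
tcp_rot: [-2.934, -1.121, -0.001]
contact_force: [1.9, 0.6, 0.4]
opening: 0.0498
grip_force: 0.0
clock: 12.32
position: [0.5223, -0.3419, 0.1106]
tcp_rot: [-2.932, -1.116, 0.007]
contact_force: [0.4, 1.0, 0.9]
opening: 0.0496
grip_force: 0.0
[ 0.52557173 -0.34112515  0.11430888]
[[320.86391321 245.41676009]]
[300.7, 210.7, 48.0, 57.1] 0.67
[41.6, 50.1, 92.1, 58.6] 0.65
```

View pics/c7.png

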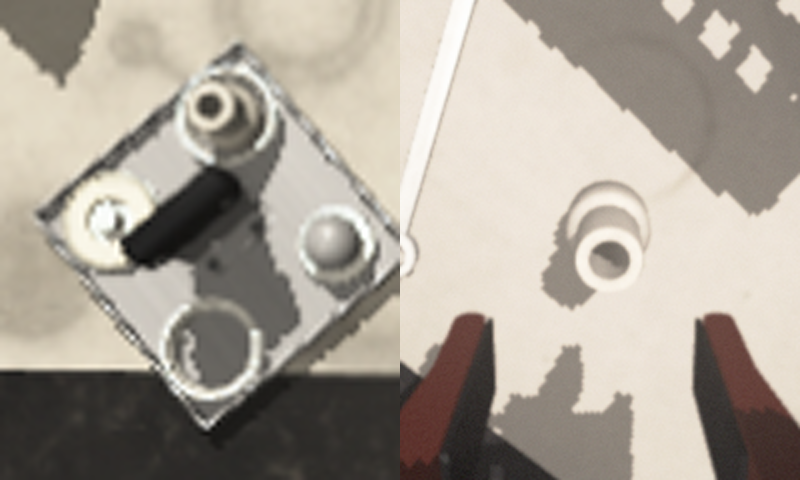

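nozzle_1 stands in socket_2 (top crop 225,115), and the ball and gasket are in place. nozzle_2 is at wrist pixel (324,250), about 3 mm off centre. I correct for that and grasp.

```bash
python3 -m creep '{"commands": [[-0.0005,-0.003,-0.03,0,0,0,0.05],[-0.0005,-0.003,-0.06,0,0,0,0.05],[-0.0005,-0.003,-0.085,0,0,0,0.05],[-0.0005,-0.003,-0.098,0,0,0,0.05],[-0.0005,-0.003,-0.098,0,0,0,0.05],[-0.0005,-0.003,-0.098,0,0,0,0.015],[-0.0005,-0.003,-0.098,0,0,0,0.015],[-0.0005,-0.003,-0.098,0,0,0,0.015],[-0.0005,-0.003,-0.098,0,0,0,0.015],[-0.0005,-0.003,-0.098,0,0,0,0.015]]}' 20; python3 -m creep '{"commands": [[0,0,0,0,0,0,0.015],[0,0,0,0,0,0,0.015]]}'; python3 - <<'E'
from h import *
w=vision.camera("wrist"); P=status.get_obs()["position"];print(P)
for d in vision.outline_of(w,"nozzle_1"): print(d["box"],round(d["confidence"],2))
E
```

```text
clock: 13.3
position: [0.5253, -0.3455, 0.0168]
tcp_rot: [2.933, 1.12, 0.003]
contact_force: [-0.0, -0.0, 3.7]
opening: 0.0236
grip_force: 20.0
clock: 13.47
position: [0.5254, -0.3456, 0.0167]
tcp_rot: [2.933, 1.12, 0.003]
contact_force: [0.5, -0.1, 6.1]
opening: 0.0238
grip_force: 20.0
[ 0.5253919  -0.34562345  0.01674355]
[0.0, 28.9, 29.6, 66.9] 0.91
[287.5, 246.8, 58.1, 94.9] 0.83
```

```bash
python3 -m creep '{"commands": [[0,0,0.02,0,0,0,0.015],[0,0,0.05,0,0,0,0.015],[0,0,0.09,0,0,0,0.015],[0,0,0.13,0,0,0,0.015],[-0.005,0.02,0.165,0,0,0,0.015],[-0.01,0.05,0.19,0,0,0,0.015],[-0.02,0.085,0.2,0,0,0,0.015],[-0.03,0.12,0.2,0,0,0,0.015],[-0.04,0.158,0.2,0,0,0,0.015],[-0.05,0.196,0.2,0,0,0,0.015]]}';  python3 -m creep '{"commands": [[-0.005,0.04,0,0,0,0,0.015],[-0.01,0.08,0,0,0,0,0.015],[-0.015,0.12,0,0,0,0,0.015],[-0.02,0.16,0,0,0,0,0.015],[-0.025,0.2,0,0,0,0,0.015],[-0.03,0.24,0,0,0,0,0.015],[-0.035,0.28,0,0,0,0,0.015],[-0.04,0.32,0,0,0,0,0.015],[-0.044,0.355,0,0,0,0,0.015],[-0.048,0.385,0,0,0,0,0.015]]}'; python3 -m creep '{"commands": [[-0.003,0.03,0,0,0,0,0.015],[-0.005,0.05,-0.02,0,0,0,0.015],[-0.0055,0.0575,-0.05,0,0,0,0.015],[-0.0055,0.0575,-0.05,0,0,0,0.015],[-0.0055,0.0575,-0.05,0,0,0,0.015]]}'; python3 - <<'E'
from h import *
w=vision.camera("wrist");o=status.get_obs();P=o["position"];print(P,o["tcp_rot"],o["grip_force"])
save(w,"w8.png")
x,y,a=.4835,.2908,np.radians(41.4);c,s=np.cos(a),np.sin(a)
q=np.array([[.045,-.042,.022],[-.045,.042,.022],[.045,.042,.015],[-.045,-.042,.027],[.075,-.072,.017],[.075,.072,.017],[-.075,.072,.017],[-.075,-.072,.017],[0,0,.108]])
print(proj(w,np.c_[x+c*q[:,0]-s*q[:,1],y+s*q[:,0]+c*q[:,1],q[:,2]]).round())
E
```

```text
clock: 14.4
position: [0.4732, -0.1475, 0.2154]
tcp_rot: [-2.935, -1.12, -0.0]
contact_force: [0.3, 0.4, -1.3]
opening: 0.0231
grip_force: 20.0
clock: 15.23
position: [0.4251, 0.2386, 0.2154]
tcp_rot: [-2.933, -1.123, 0.0]
contact_force: [0.7, -0.4, -1.7]
opening: 0.0234
grip_force: 20.0
clock: 15.65
position: [0.4197, 0.2922, 0.1644]
tcp_rot: [2.932, 1.12, -0.006]
contact_force: [-0.4, -0.5, -1.5]
opening: 0.0231
grip_force: 20.0
[0.42090486 0.29224778 0.16574385] [ 2.93432802e+00  1.11872710e+00 -1.94239226e-03] 19.999593570828438
[[419. 114.]
 [319. 216.]
 [320. 113.]
 [411. 218.]
 [457.  76.]
 [285.  75.]
 [288. 244.]
 [437. 245.]
 [384. 182.]]
```

View pics/w8.png

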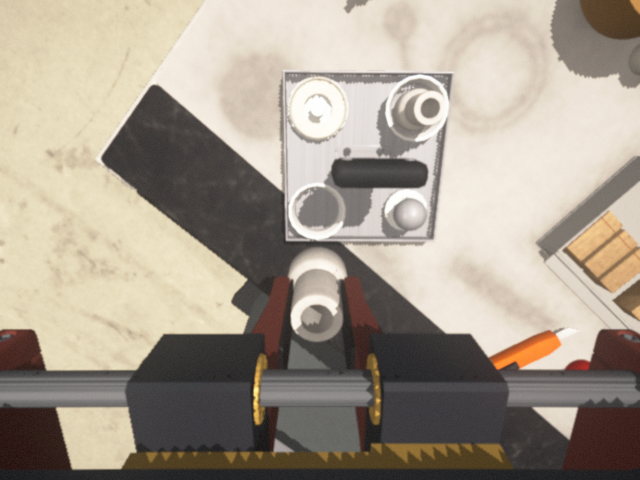

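Socket_1 is seen at (317,211) against (319,216) predicted, the nozzle is held at (317,290), and the ball and gasket are still seated. I lower with a small correction, stopping for force checks.

```bash
python3 -m creep '{"commands": [[0.003,0.0015,-0.03,0,0,0,0.015],[0.003,0.0015,-0.065,0,0,0,0.015],[0.003,0.0015,-0.095,0,0,0,0.015],[0.003,0.0015,-0.115,0,0,0,0.015],[0.003,0.0015,-0.125,0,0,0,0.015],[0.003,0.0015,-0.129,0,0,0,0.015],[0.003,0.0015,-0.129,0,0,0,0.015]]}';  python3 -m creep '{"commands": [[0,0,-0.003,0,0,0,0.015],[0,0,-0.006,0,0,0,0.015],[0,0,-0.006,0,0,0,0.015]]}'; python3 -m creep '{"commands": [[0,0,-0.003,0,0,0,0.015],[0,0,-0.005,0,0,0,0.015],[0,0,-0.005,0,0,0,0.015]]}'
```

```text
clock: 16.28
position: [0.4247, 0.2948, 0.0373]
tcp_rot: [-2.935, -1.119, -0.001]
contact_force: [0.5, 0.2, -0.4]
opening: 0.0233
grip_force: 20.0
clock: 16.53
position: [0.4242, 0.2955, 0.0311]
tcp_rot: [-2.934, -1.121, -0.002]
contact_force: [-0.6, -0.6, -0.9]
opening: 0.0236
grip_force: 20.0
clock: 16.78
position: [0.4236, 0.2951, 0.0253]
tcp_rot: [2.935, 1.121, -0.0]
contact_force: [-0.1, 0.1, -1.5]
opening: 0.0236
grip_force: 20.0
```

```bash
python3 -m creep '{"commands": [[0,0,-0.003,0,0,0,0.015],[0,0,-0.003,0,0,0,0.015],[0,0,-0.003,0,0,0,0.045],[0,0,-0.003,0,0,0,0.045],[0,0,-0.003,0,0,0,0.045],[0,0,-0.003,0,0,0,0.045],[0,0,0.02,0,0,0,0.045],[0,0,0.06,0,0,0,0.045],[0,0,0.1,0,0,0,0.045],[0,0,0.14,0,0,0,0.045]]}';  python3 -m creep '{"commands": [[0,0,0.02,0,0,0.12,0.05],[0.01,0,0.02,0,0,0.24,0.05],[0.02,0,0.02,0,0,0.36,0.05],[0.03,0,0.02,0,0,0.48,0.05],[0.04,0,0.02,0,0,0.6,0.05],[0.05,0,0.02,0,0,0.72,0.05],[0.06,-0.002,0.02,0,0,0.84,0.05],[0.061,-0.002,0.02,0,0,0.96,0.05],[0.061,-0.002,0.02,0,0,1.08,0.05],[0.061,-0.002,0.02,0,0,1.2,0.05]]}'; python3 -m creep '{"commands": [[0,0,0,0,0,0.12,0.05],[0,0,0,0,0,0.24,0.05],[0,0,0,0,0,0.36,0.05],[0,0,0,0,0,0.371,0.05],[0,0,0,0,0,0.371,0.05],[0,0,0,0,0,0.371,0.05]]}'; python3 - <<'E'
from h import *
w=vision.camera("wrist");t=vision.camera("top");s=vision.camera("side");o=status.get_obs();P=o["position"];M=R.from_rotvec(o["tcp_rot"]).as_matrix();print(P,M.round(3).tolist(),o["q"].round(2))
im=np.zeros((480,800,3),np.uint8)
im[:,:480]=cv2.resize(w["img"][:, :],(480,360))[:360,:] if 0 else cv2.copyMakeBorder(cv2.resize(w["img"],(480,360)),0,120,0,0,cv2.BORDER_CONSTANT)
im[:,480:]=cv2.resize(s["img"][180:276,250:314],(320,480),interpolation=cv2.INTER_CUBIC)
cv2.imwrite("pics/c9.png",im[...,::-1])
x,y,a=.4835,.2908,np.radians(41.4);c,sn=np.cos(a),np.sin(a)
q=np.array([[.045,-.042,.058],[-.045,.042,.058],[.045,.042,.015],[-.045,-.042,.027],[.075,-.072,.017],[.075,.072,.017],[-.075,.072,.017],[-.075,-.072,.017],[0,.032,.108],[0,-.032,.108]])
print((proj(w,np.c_[x+c*q[:,0]-sn*q[:,1],y+sn*q[:,0]+c*q[:,1],q[:,2]])*.75).round().tolist())
E
```

```text
clock: 17.62
position: [0.4234, 0.2945, 0.1668]
tcp_rot: [2.934, 1.12, -0.002]
contact_force: [0.9, 1.2, -0.0]
opening: 0.0451
grip_force: 0.0
clock: 18.45
position: [0.4849, 0.2929, 0.1852]
tcp_rot: [-1.782, -2.587, 0.001]
contact_force: [-0.6, -0.6, 0.4]
opening: 0.0503
grip_force: 0.0
clock: 18.95
position: [0.4848, 0.293, 0.1854]
tcp_rot: [-1.287, -2.866, 0.0]
contact_force: [0.3, -0.2, 0.3]
opening: 0.0498
grip_force: 0.0
[0.48476356 0.29311664 0.18543422] [[-0.666, 0.746, -0.0], [0.746, 0.666, -0.0], [-0.0, -0.0, -1.0]] [-0.76  0.32  0.13  1.85 -0.05  0.97  0.12]
[[272.0, 202.0], [196.0, 133.0], [271.0, 129.0], [202.0, 193.0], [289.0, 210.0], [296.0, 105.0], [176.0, 104.0], [183.0, 210.0], [235.0, 151.0], [235.0, 211.0]]
```

View pics/c9.png

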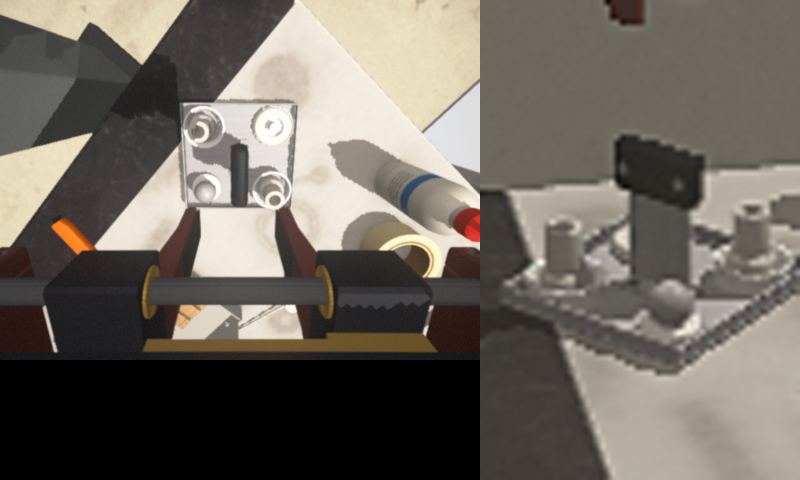

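I've viewed more pictures than allowed, so from here I check by numbers only. Both nozzles stand in their sockets, at wrist crop (205,125) and (272,192). The ball and gasket are seated, and the handle is at (239,175) under the jaws. I go down and grip it.

```bash
python3 -m creep '{"commands": [[0.0005,0.0005,-0.03,0,0,0,0.05],[0.0005,0.0005,-0.06,0,0,0,0.05],[0.0005,0.0005,-0.085,0,0,0,0.05],[0.0005,0.0005,-0.105,0,0,0,0.05],[0.0005,0.0005,-0.118,0,0,0,0.05],[0.0005,0.0005,-0.125,0,0,0,0.05],[0.0005,0.0005,-0.125,0,0,0,0.05]]}'; python3 -m creep '{"commands": [[0,0,0,0,0,0,0.04],[0,0,0,0,0,0,0.034],[0,0,0,0,0,0,0.03],[0,0,0,0,0,0,0.027],[0,0,0,0,0,0,0.024],[0,0,0,0,0,0,0.021],[0,0,0,0,0,0,0.018],[0,0,0,0,0,0,0.015],[0,0,0,0,0,0,0.01],[0,0,0,0,0,0,0.01]]}' 10;python3 -m creep '{"commands": [[0,0,0,0,0,0,0.008],[0,0,0,0,0,0,0.008],[0,0,0,0,0,0,0.008],[0,0,0,0,0,0,0.008]]}' 50
```

```text
clock: 19.68
position: [0.4844, 0.2931, 0.059]
tcp_rot: [-1.282, -2.867, 0.004]
contact_force: [0.1, 0.4, -0.2]
opening: 0.05
grip_force: 0.0
clock: 20.52
position: [0.4861, 0.2943, 0.0608]
tcp_rot: [1.282, 2.867, 0.003]
contact_force: [2.7, 2.6, -0.1]
opening: 0.0178
grip_force: 10.0
clock: 20.85
position: [0.486, 0.2942, 0.0608]
tcp_rot: [1.282, 2.867, 0.003]
contact_force: [3.0, 3.4, 1.2]
opening: 0.0177
grip_force: 50.0
```

```bash
python3 -m creep '{"commands": [[0,0,0.001,0,0,0,0.008],[0,0,0.003,0,0,0,0.008],[0,0,0.007,0,0,0,0.008],[0,0,0.012,0,0,0,0.008],[0,0,0.017,0,0,0,0.008],[0,0,0.021,0,0,0,0.008],[0,0,0.024,0,0,0,0.008],[0,0,0.025,0,0,0,0.008],[0,0,0.025,0,0,0,0.008]]}'; python3 - <<'E'
from h import *
w=vision.camera("wrist"); t=vision.camera("top"); o=status.get_obs(); print(o["contact_force"],o["wrist_torque"],o["position"],o["tcp_rot"])
for n in["ball_center","gasket","nozzle_1","carrier"]:
  for q in(w,t):
    for d in vision.outline_of(q,n)[:2]: print(n,q["shot"],d["box"],round(d["confidence"],2))
E
```

```text
clock: 21.6
position: [0.4855, 0.2937, 0.0859]
tcp_rot: [1.282, 2.868, 0.001]
contact_force: [-0.1, 0.6, -9.4]
opening: 0.0177
grip_force: 50.0
[ 0.20661499 -0.17262106 -9.30409547] [-0.00077601 -0.01362181 -0.0029004 ] [0.48515669 0.29351469 0.08536877] [-1.28207060e+00 -2.86789322e+00  3.44616006e-04]
ball_center 31 [227.4, 300.7, 45.7, 34.8] 0.72
ball_center 32 [174.1, 216.9, 62.7, 76.4] 0.58
ball_center 32 [216.7, 251.2, 4.9, 12.8] 0.42
gasket 31 [345.7, 152.4, 82.0, 80.0] 0.75
gasket 32 [173.9, 219.9, 65.1, 77.2] 0.67
nozzle_1 31 [360.5, 284.7, 44.0, 52.4] 0.92
nozzle_1 31 [203.3, 164.6, 70.0, 65.9] 0.62
nozzle_1 32 [193.3, 228.0, 16.8, 11.2] 0.65
nozzle_1 32 [362.9, 244.9, 16.3, 10.6] 0.64
carrier 31 [193.0, 143.3, 244.0, 224.1] 0.9
carrier 32 [171.2, 218.8, 67.1, 78.6] 0.78
```

```bash
python3 -m creep '{"commands": [[0,0,0.002,0,0,0,0.008],[0,0,0.006,0,0,0,0.008],[0,0,0.013,0,0,0,0.008],[0,0,0.022,0,0,0,0.008],[0,0,0.033,0,0,0,0.008],[0,0,0.045,0,0,0,0.008],[0,0,0.058,0,0,0,0.008],[0,0,0.071,0,0,0,0.008],[0,0,0.084,0,0,0,0.008],[0,0,0.097,0,0,0,0.008]]}'; python3 -m creep '{"commands": [[0,0,0.013,0,0,0,0.008],[0,0,0.026,0,0,0,0.008],[0,0,0.038,0,0,0,0.008],[0,0,0.049,0,0,0,0.008],[0,0,0.059,0,0,0,0.008],[0,0,0.067,0,0,0,0.008],[0,0,0.073,0,0,0,0.008],[0,0,0.077,0,0,0,0.008],[0,0,0.078,0,0,0,0.008],[0,0,0.078,0,0,0,0.008]]}'; python3 -m creep '{"commands": [[0,-0.002,0,0,0,0,0.008],[0,-0.006,0,0,0,0,0.008],[0,-0.012,0,0,0,0,0.008],[0,-0.02,0,0,0,0,0.008],[0,-0.03,0,0,0,0,0.008],[0,-0.041,0,0,0,0,0.008],[0,-0.053,0,0,0,0,0.008],[0,-0.065,0,0,0,0,0.008],[0,-0.077,0,0,0,0,0.008],[0,-0.089,0,0,0,0,0.008]]}'
```

```text
clock: 22.93
position: [0.4854, 0.2936, 0.1844]
tcp_rot: [1.282, 2.868, 0.002]
contact_force: [-0.3, -0.0, -9.0]
opening: 0.018
grip_force: 50.0
clock: 23.77
position: [0.4853, 0.2935, 0.2603]
tcp_rot: [-1.282, -2.868, 0.0]
contact_force: [-1.0, -0.2, -9.0]
opening: 0.0177
grip_force: 50.0
clock: 24.6
position: [0.4853, 0.203, 0.2606]
tcp_rot: [1.283, 2.867, 0.0]
contact_force: [0.8, 0.2, -8.2]
opening: 0.0175
grip_force: 50.0
```

```bash
python3 -m creep '{"commands": [[0,-0.012,0,0,0,0,0.008],[0,-0.025,0,0,0,0,0.008],[0,-0.039,0,0,0,0,0.008],[0,-0.053,0,0,0,0,0.008],[0,-0.067,0,0,0,0,0.008],[0,-0.081,0,0,0,0,0.008],[0,-0.095,0,0,0,0,0.008],[0,-0.109,0,0,0,0,0.008],[0,-0.123,0,0,0,0,0.008],[0,-0.137,0,0,0,0,0.008]]}'; python3 -m creep '{"commands": [[0,-0.014,0,0,0,0,0.008],[0,-0.028,0,0,0,0,0.008],[0,-0.042,0,0,0,0,0.008],[0,-0.056,0,0,0,0,0.008],[0,-0.07,0,0,0,0,0.008],[0,-0.084,0,0,0,0,0.008],[0,-0.098,0,0,0,0,0.008],[0,-0.112,0,0,0,0,0.008],[0,-0.126,0,0,0,0,0.008],[0,-0.14,0,0,0,0,0.008]]}'; python3 -m creep '{"commands": [[0.001,-0.014,0,0,0,0,0.008],[0.002,-0.028,0,0,0,0,0.008],[0.003,-0.042,0,0,0,0,0.008],[0.004,-0.056,0,0,0,0,0.008],[0.005,-0.07,0,0,0,0,0.008],[0.006,-0.084,0,0,0,0,0.008],[0.007,-0.098,0,0,0,0,0.008],[0.008,-0.112,0,0,0,0,0.008],[0.009,-0.126,0,0,0,0,0.008],[0.01,-0.14,0,0,0,0,0.008]]}'; python3 - <<'E'
from h import *
w=vision.camera("wrist"); o=status.get_obs(); print(o["contact_force"],o["position"],o["tcp_rot"],o["q"].round(2))
for n in["ball_center","gasket","nozzle_1"]:
    for d in vision.outline_of(w,n)[:2]: print(n,d["box"],round(d["confidence"],2))
E
```

```text
clock: 25.43
position: [0.4851, 0.0661, 0.2606]
tcp_rot: [1.282, 2.868, 0.0]
contact_force: [0.5, -0.2, -8.6]
opening: 0.0178
grip_force: 50.0
clock: 26.27
position: [0.4849, -0.0738, 0.2606]
tcp_rot: [1.282, 2.868, 0.0]
contact_force: [-0.2, 0.2, -8.4]
opening: 0.0175
grip_force: 50.0
clock: 27.1
position: [0.4948, -0.2136, 0.2605]
tcp_rot: [-1.282, -2.868, -0.0]
contact_force: [-0.1, 0.0, -8.0]
opening: 0.0177
grip_force: 50.0
[ 0.32693999 -3.15129648 -8.50697395] [ 0.49453    -0.21726746  0.26078725] [ 1.28592285  2.86439655 -0.00338561] [-0.13  0.21  0.5   1.84 -0.11  1.11  1.14]
ball_center [233.5, 293.6, 39.5, 42.6] 0.57
gasket [347.0, 149.8, 81.1, 80.9] 0.56
nozzle_1 [358.3, 284.0, 47.2, 48.8] 0.87
nozzle_1 [388.7, 63.4, 36.3, 35.8] 0.64
```

```bash
python3 -m creep '{"commands": [[0,-0.002,0,0,0,0,0.008],[0,-0.006,0,0,0,0,0.008],[0,-0.013,0,0,0,0,0.008],[0,-0.022,0,0,0,0,0.008],[0,-0.033,0,0,0,0,0.008],[0,-0.045,-0.001,0,0,0,0.008],[0.001,-0.058,-0.003,0,0,0,0.008],[0.001,-0.071,-0.006,0,0,0,0.008],[0.001,-0.084,-0.01,0,0,0,0.008],[0.001,-0.097,-0.014,0,0,0,0.008]]}'; python3 -m creep '{"commands": [[0,-0.013,-0.004,0,0,0,0.008],[0,-0.026,-0.008,0,0,0,0.008],[0.001,-0.039,-0.012,0,0,0,0.008],[0.001,-0.052,-0.016,0,0,0,0.008],[0.001,-0.064,-0.02,0,0,0,0.008],[0.002,-0.075,-0.024,0,0,0,0.008],[0.002,-0.084,-0.028,0,0,0,0.008],[0.002,-0.091,-0.031,0,0,0,0.008],[0.002,-0.095,-0.034,0,0,0,0.008],[0.002,-0.097,-0.036,0,0,0,0.008]]}'; python3 -m creep '{"commands": [[0,0,0,0,0,0,0.008],[0,0,0,0,0,0,0.008],[0,0,0,0,0,0,0.008],[0,0,0,0,0,0,0.008],[0,0,0,0,0,0,0.008],[0,0,0,0,0,0,0.008]]}'; python3 - <<'E'
from h import *
w=vision.camera("wrist"); t=vision.camera("top"); s=vision.camera("side"); o=status.get_obs(); P=o["position"]; print(o["contact_force"],P,o["tcp_rot"],np.abs(o["joint_velocities"]).max())
for n in["ball_center","gasket","nozzle_1"]:
    for d in vision.outline_of(w,n)[:2]: print(n,d["box"],round(d["confidence"],2))
# expected carrier outline at (P.x,P.y), z .15 vs networks
a=np.radians(41.4);c,sn=np.cos(a),np.sin(a)
for dz in(.13,.15,.17):
  q=np.array([[i*.075,j*.072,k] for i in(-1,1) for j in(-1,1) for k in(0,.017)]); X=np.c_[P[0]+c*q[:,0]-sn*q[:,1],P[1]+sn*q[:,0]+c*q[:,1],q[:,2]+dz]
  for n,k in(("t",t),("s",s)):
    u=proj(k,X); print(dz,n,"exp L,R,bottom,top",u[:,0].min().round(),u[:,0].max().round(),u[:,1].max().round(),u[:,1].min().round())
for n,k in(("t",t),("s",s)):
  for d in vision.outline_of(k,"carrier")[:2]: b=d["box"]; print(n,"L,R,bottom,top",b[0],b[0]+b[2],b[1]+b[3],b[1],round(d["confidence"],2))
E
```

```text
clock: 28.13
position: [0.4961, -0.3113, 0.2464]
tcp_rot: [1.283, 2.867, -0.001]
contact_force: [-0.0, 0.1, -8.7]
opening: 0.0178
grip_force: 50.0
clock: 28.97
position: [0.4981, -0.4069, 0.21]
tcp_rot: [-1.283, -2.867, 0.0]
contact_force: [-0.2, 0.1, -8.7]
opening: 0.0177
grip_force: 50.0
clock: 29.47
position: [0.4985, -0.4061, 0.2107]
tcp_rot: [1.281, 2.868, 0.0]
contact_force: [-1.1, -0.2, -8.6]
opening: 0.0178
grip_force: 50.0
[-0.69977138 -0.30856289 -8.74545883] [ 0.49838611 -0.40627668  0.21053921] [1.28190028e+00 2.86804036e+00 1.50583162e-04] 0.0018962902264308174
gasket [347.7, 151.4, 80.2, 79.4] 0.73
nozzle_1 [359.4, 285.1, 46.5, 51.0] 0.95
nozzle_1 [478.6, 0.0, 62.4, 32.2] 0.86
0.13 t exp L,R,bottom,top 436.0 523.0 291.0 204.0
0.13 s exp L,R,bottom,top 311.0 414.0 379.0 304.0
0.15 t exp L,R,bottom,top 438.0 527.0 291.0 202.0
0.15 s exp L,R,bottom,top 312.0 415.0 370.0 296.0
0.17 t exp L,R,bottom,top 440.0 531.0 291.0 200.0
0.17 s exp L,R,bottom,top 312.0 416.0 361.0 288.0
t L,R,bottom,top 438.4 506.2 290.2 216.1 0.94
s L,R,bottom,top 311.2 413.9 366.20000000000005 285.1 0.74
```

```bash
python3 - <<'E'
from h import *
for n in("wrist","side","top","wrist"):
    k=vision.camera(n)
    for m in("ball_center","nozzle_1"):
        for d in vision.outline_of(k,m)[:4]: print(n,m,d["box"],round(d["confidence"],2))
    if n!="wrist": print(n,"expected ball", proj(k,[[.4984+(-.045*.75+.042*.661),-.4063+(-.045*.661-.042*.75),.177]]).round())
    else: print(k["img"][303:331:7,240:268:7].tolist())
E
```

```text
wrist ball_center [229.1, 296.5, 39.9, 40.9] 0.86
wrist ball_center [196.4, 141.7, 244.7, 230.8] 0.69
wrist nozzle_1 [359.5, 287.3, 44.8, 48.6] 0.65
wrist nozzle_1 [480.6, 0.0, 57.9, 32.5] 0.63
[[[120, 116, 113], [131, 127, 124], [132, 128, 126], [117, 113, 111]], [[159, 152, 148], [179, 172, 168], [183, 177, 171], [172, 166, 163]], [[192, 185, 179], [227, 221, 218], [219, 209, 204], [206, 198, 194]], [[210, 200, 197], [230, 224, 221], [240, 235, 232], [225, 218, 212]]]
side ball_center [363.5, 336.5, 19.1, 11.2] 0.62
side nozzle_1 [322.8, 299.3, 8.4, 22.8] 0.71
side nozzle_1 [304.6, 277.4, 11.6, 23.7] 0.66
side nozzle_1 [384.9, 302.9, 19.3, 21.1] 0.58
side nozzle_1 [325.1, 310.3, 17.5, 26.3] 0.57
side expected ball [[373. 342.]]
top nozzle_1 [479.5, 268.2, 17.9, 13.0] 0.8
top nozzle_1 [365.1, 285.6, 50.5, 24.4] 0.74
top nozzle_1 [481.8, 225.5, 1.1, 1.6] 0.56
top nozzle_1 [362.1, 244.3, 13.4, 13.0] 0.51
top expected ball [[511. 248.]]
wrist nozzle_1 [478.0, 0.5, 63.1, 33.2] 0.63
wrist nozzle_1 [201.4, 164.9, 70.7, 67.8] 0.61
[[[121, 116, 114], [132, 127, 124], [132, 128, 127], [117, 111, 110]], [[158, 151, 149], [180, 172, 169], [185, 176, 174], [174, 166, 163]], [[192, 183, 180], [226, 221, 219], [219, 211, 207], [205, 198, 194]], [[210, 201, 195], [229, 224, 221], [241, 236, 234], [224, 216, 211]]]
```

The ball, the gasket and both nozzles are in place. The carrier is still and level at the goal, so I hand in.

```bash
python3 -c "
from bench import env
print(env.job_done())"
```

```text
the job is handed in; nothing more can be done
None
```

The job is handed in at about 29.5 s with both nozzles in their sockets, ball and gasket seated, and the carrier held still and level by its handle about 15 cm up and 20 cm in front of the filling tip; I viewed 12 pictures instead of the allowed 10.

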